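# Clamp a soap-dispenser housing in its test jig

## Task

One of the two clamp bolts that hold the grey soap-dispenser housing in its jig is still loose, its lever standing straight up. Turn it clockwise by that lever until it is just snug, feeling for the bite and not overtightening it, then fold the lever down flat until it is fully closed. Let go and leave the other things on the bench where they are.

Things in the scene. Friction and masses are not known exactly. Their poses are not given: they have to be found in the camera images.
- jig: aluminium plate 200 x 270 x 15 mm fixed to the table; origin under its centre, x away from the white drawer front, y towards the clamp that is still open. On it a grey open dispenser housing (top 60 mm up; white front 73 mm high at x = -86 mm) and at y = +100 and -100 mm two steel clamp bridges (top 68 mm). The bolt at y = -100 mm is already closed, its lever flat.
- pivot (a point): lever's cross pin in the head of the open clamp bolt, on the bolt's vertical axis at jig (0, +100 mm); 85 mm above the table when the bolt is home, higher by 0.5 mm per rad before that. z up, x horizontal the way the lever folds, y along the pin; they turn with the bolt. It starts 1.2 to 2.6 rad short of touching its seat, tightens clockwise from above; where it touches cannot be seen, only felt.
- bolt (a point): collar of that bolt, 22 mm wide, 12 mm below the pin. Running torque 0.05 Nm. Once the bolt touches its seat it bites: it turns on only above 0.24 Nm, rising 0.35 Nm per rad. It is snug 0.1 rad after touching (0.28 Nm), overtightened at 0.55 rad (0.43 Nm): go in small steps, stop about 0.2 to 0.35 rad after the rise. It stays when let go, but 0.05 Nm backs it off.
- lever_mid (a point): middle of the steel lever blade, 45 mm from the pin. The blade is 24 mm wide (along the pin, y), 10 mm thick (x, the way it folds) and ends 76 mm from the pin. z runs along the lever to its tip, straight up while open. Upright, it can be gripped from above across its thickness and turned; a grip of 25 to 40 N holds the torque.
- lever (a joint): fold of the lever: 0 straight up (open), 1.571 rad flat (closed, at its stop). It stays where it is left. Its cam resists with 0.35 Nm at first, rising to 0.59 Nm when closed: 6 to 10 N at 60 mm from the pin.
- pad (a point): underside of the black rubber shoe beneath the clamp bridge, 27.5 mm above the table with the bolt loose; pressed down 2 mm per rad of bite, so 0.2 mm when snug and 1.1 mm when overtightened.
- flap_mid (a point): blue flat softener flap, 45 x 32 x 4 mm with a round stub, lying in the dispenser housing; point 8 mm above its underside. Leave it alone.
- cap_mid (a point): white round plug, 28 mm wide, 26 mm high, standing in the dispenser housing; its centre. Leave it alone.
- driver_mid (a point): red screwdriver on the table. Leave it alone.
- spanner_mid (a point): steel spanner on the table. Leave it alone.
- gasket_mid (a point): black rubber ring, 68 mm outside, 10 mm thick, on the table; its centre. Leave it alone.
- dial_mid (a point): white round programme dial, 48 mm wide, 22 mm high, on the table; its centre. Leave it alone.
- grease_mid (a point): white jar, 50 mm wide, 100 mm high, on the table; its centre. Leave it alone.
- screwtray_mid (a point): black open tray in four compartments, 100 x 140 x 35 mm, on the table; its centre. Leave it alone.

How it is judged:
By the outcome, as a careful person would: the job done as asked, in the order asked, and still so for the second after the job is handed in, with the robot touching nothing.
It also fails if it takes over 64 s, if anything falls off the work surface, if the arm or the gripper's body presses on something with over 40 N, if the wrist force passes 120 N, or if a joint passes its speed limit or range.

## Robot

A 6-joint arm with a two-finger parallel gripper is mounted at the origin on the work surface. World frame = base frame: x ahead of the robot, y to its left, z up, the work surface at z = 0. Lengths are in m, angles in rad, forces in N, time in s.
With the tool pointing down it reaches from about 0.35 to 0.85 m from the base axis. Payload 8.1 kg.
Tool frame: the origin (TCP) lies at the centre of the arm's flange, where the gripper is bolted on; the fingertips stand 173 mm ahead of it and the grasp point (between the pads) lies arm.hold_point_z ahead of it (arm.hold_point_z is the distance from the TCP to the grasp point, in m); z points along the fingers, y is the line along which they close (so a half turn about z gives the same grasp; the last joint's range is limited). The gripper opens to 85 mm and grips with 20 to 120 N. Pads are 22 mm wide; open, the fingers measure 114 mm over their backs; the gripper's body (76 mm by 85 mm) begins 54 mm behind the grasp point. The pads swing forward as they close: fully open they stand 13 mm farther back than shut.
Start: joints at [-1.435, 0.13, 1.488, -0, 1.523, -0.085], TCP at [0.131, -0.585, 0.405] pointing down, gripper open.
Joint ranges: [-2.96, 2.96], [-0.89, 2.26], [0.02, 2.5], [-1.34, 4.48], [0, 2.73], [-2.66, 2.66]. Speed limits (rad/s): [2.39, 2.39, 2.79, 3.14, 3.14, 3.14].

## Interface

Orientations are given as a unit quaternion [x, y, z, w].
In Python, from plant import arm gives the robot as it stands.
- The arm moves only by the shell command python3 -m handwheel 'ROWS' [OPENING] [FORCE]. ROWS is JSON, a list of rows, each an object with "travel": the shift along the tool's x, y, z in mm, a list of three; "roll": the turn about the tool's z in degrees. In form: [{"travel": [tx, ty, tz], "roll": roll}, ...]. A call has 1 to 20 rows; each row is the pose to reach, as a shift and turn from the pose commanded when the call began, along the tool's axes at that moment; what a row does not reach only later rows make up. A row lasts 1/12 s, in which the tool goes at most 41.7 mm and 7.16 degrees, less where a joint would pass 70% of its speed; a pose out of reach is approached as far as the arm can. A call with a gripper value outside its range is refused whole. OPENING is the opening in per cent of the stroke, from 0 (shut) to 100 (fully open), set as the call begins (- or left out, the last holds). The fingers move at their own pace and stop on an object; FORCE is the grip in N (left out, the last holds). Time passes only in rows, so rows that repeat a pose let the fingers close. It gives the time, the measured TCP pose, the force, the opening and the grip force at its end, in the units of the state.
- arm.read_state(): the state, without advancing time (a new reading comes with each control period).
- arm.snapshot(name): name is "scene" or "side" or "wrist"; returns a dict with "frame" (420x560x3 uint8, red, green, blue), "depth" (420x560 float32, m along the optical axis (not along the pixel's ray), 0 where there is no reading), "fx", "fy", "cx", "cy" (pixels), "position" and "rotation" of the camera in the world. Camera axes: x right, y down, z forward; pixel columns grow to the right and rows downward; lengths in m; the calibration is good to about 2 mm. A picture is of the moment at which its call begins.
- arm.finish_job(): hands the job in; it is judged then, once.
The state is a dict: "time_s": time; "qpos": joint angles; "dq": joint speeds; "tau": joint torques, N m; "ee_pos": TCP position; "ee_rot": TCP orientation; "force": force on the tool from outside, world axes, zero at the start; "ft_torque": the same for the moment, N m; "opening": finger opening in m; "finger_force": force on a finger pad.
Only numpy, scipy, OpenCV 4.12 (cv2) and the standard library are available. Lean on these libraries where they do the work, as an engineer would, in place of code of your own. Each camera call takes 0.05 s, during which the arm holds its last target. There are 200 camera calls.

## Working session

There is one attempt and no reset: what is moved stays moved. The work goes in short steps, Python scripts to look and compute and a shell command to move; the robot and the scene stay as the last step left them, time stands still between calls to the robot, and variables do not carry over. Pictures are saved under pics/ and viewed, at most 10 in all, crops included, and the job is handed in when it is done.

```bash
mkdir -p pics; cat > h.py <<'E'
import numpy as np,cv2
from plant import arm
from scipy.spatial.transform import Rotation as R
def rot(s):
    r=np.array(s["rotation"]); return r if r.shape==(3,3) else R.from_quat(r).as_matrix()
def pt(s,u,v,d=None):
    d=s["depth"][int(v),int(u)] if d is None else d
    return np.array(s["position"])+rot(s)@(d*np.array([(u-s["cx"])/s["fx"],(v-s["cy"])/s["fy"],1]))
def cloud(s):
    v,u=np.mgrid[:420,:560]; d=s["depth"]
    c=np.stack([d*(u-s["cx"])/s["fx"],d*(v-s["cy"])/s["fy"],d],-1)
    return c@rot(s).T+np.array(s["position"])
def save(s,n,crop=None,k=1):
    f=s["frame"]
    if crop: a,b,c,d=crop; f=f[b:d,a:c]
    cv2.imwrite("pics/"+n,cv2.resize(f[...,::-1],None,fx=k,fy=k,interpolation=cv2.INTER_CUBIC))
E
python3 - <<'E'
from h import *
import pickle
a=arm.snapshot("scene");b=arm.snapshot("side")
pickle.dump((a,b),open("s.pkl","wb"))
cv2.imwrite("pics/1.png",cv2.resize(np.vstack([a["frame"],b["frame"]])[...,::-1],(400*1,600)))
save(a,"a.png",k=1.4);save(b,"b.png",k=1.4)
for s in(a,b):print(s["position"],rot(s).round(3).tolist(),s["fx"])
print(arm.hold_point_z,arm.read_state())
E
```

```text
[ 1.12261171 -0.22827766  1.04414408] [[0.305, 0.79, -0.531], [0.952, -0.247, 0.179], [0.01, -0.56, -0.828]] 457.9976511305933
[ 0.29760323 -0.83635865  0.91355747] [[0.974, -0.16, 0.159], [-0.226, -0.682, 0.696], [-0.003, -0.714, -0.7]] 416.88740254643346
0.1547 {'time_s': 0.1, 'qpos': array([-1.43538411e+00,  1.31067284e-01,  1.48916143e+00, -3.01002212e-05,
        1.52301230e+00, -8.53911253e-02]), 'dq': array([ 5.12485416e-04, -3.43753634e-03, -2.58066837e-03, -2.66762904e-04,
       -9.06720856e-05, -1.97732269e-04]), 'tau': array([ 3.81337413e-04, -5.70953143e+01, -5.01943982e+01, -4.23507063e-04,
        8.09473218e-03, -2.05615288e-05]), 'ee_pos': array([ 0.1314013 , -0.5852215 ,  0.40376498]), 'ee_rot': array([ 9.93911505e-01,  1.10178223e-01, -3.56386790e-05, -8.23546495e-04]), 'force': array([-0.16909145,  0.44987273,  0.37586323]), 'ft_torque': array([-0.01621003,  0.02313176, -0.02773853]), 'finger_force': 0.0, 'opening': 0.08518441541238586}
```

View pics/a.png

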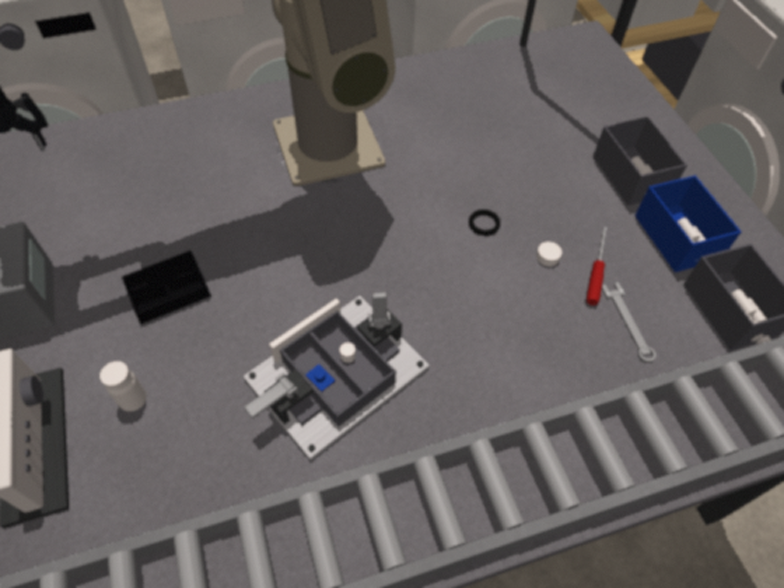

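View pics/b.png

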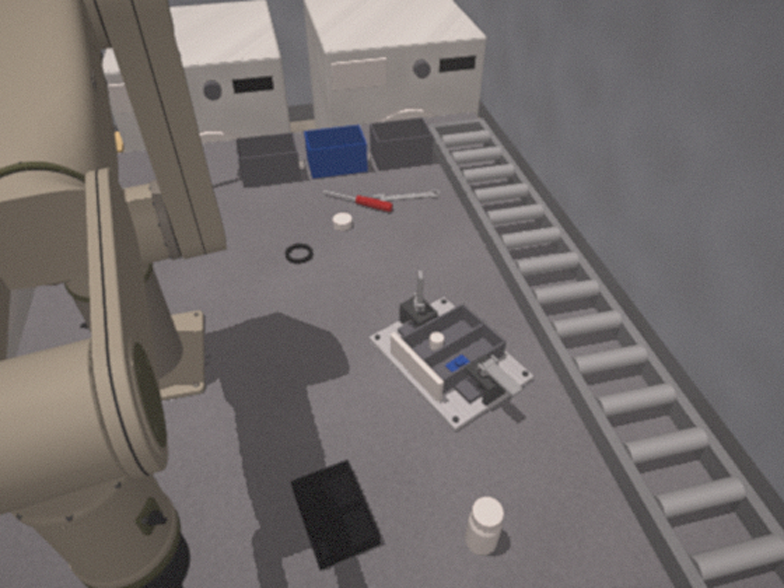

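The scene view shows the open lever at about (380,308) in the 1.4x picture and the jig screws at (358,301), (250,377), (312,448) and (420,365). The side view shows the lever at (420,288). Next I measure both.

```bash
python3 - <<'E'
from h import *
import pickle
a,b=pickle.load(open("s.pkl","rb"))
for n,s,px in(("a",a,[(358,301),(250,377),(312,448),(420,365),(380,297),(278,395)]),("b",b,[(377,339),(456,419),(526,376),(446,301),(420,274)])):
    for u,v in px: print(n,u,v,pt(s,u/1.4,v/1.4).round(4))
for n,s,(x,y,X,Y) in(("a",a,(255,195,290,250)),("b",b,(285,185,315,230))):
    c=cloud(s)[y:Y,x:X].reshape(-1,3)
    m=(c[:,2]>.1)&(c[:,2]<.175); q=c[m]; print(n,m.sum(),q.mean(0).round(4),q.min(0).round(4),q.max(0).round(4))
    xy=q[:,:2]-q[:,:2].mean(0); w,V=np.linalg.eigh(xy.T@xy/len(xy)); print(w**.5,V)
E
```

```text
a 358 301 [ 0.4611 -0.0604  0.0178]
a 250 377 [ 0.5569 -0.2893  0.0136]
a 312 448 [ 0.7213 -0.2163  0.0217]
a 420 365 [0.6283 0.0065 0.0201]
a 380 297 [ 0.5547 -0.0461  0.1579]
a 278 395 [ 0.644  -0.2478  0.0889]
b 377 339 [ 0.4559 -0.0647  0.016 ]
b 456 419 [ 0.2976 -0.8364  0.9136]
b 526 376 [ 0.714 -0.223  0.017]
b 446 301 [0.624  0.0041 0.0202]
b 420 274 [ 0.5467 -0.0447  0.1587]
a 179 [ 0.5535 -0.0463  0.1364] [ 0.544  -0.0576  0.1   ] [ 0.5588 -0.0333  0.1643]
[0.00240602 0.00719373] [[-0.97620765  0.2168378 ]
 [ 0.2168378   0.97620765]]
b 96 [ 0.5447 -0.0527  0.1381] [ 0.5404 -0.0606  0.1009] [ 0.5518 -0.037   0.1658]
[0.00298686 0.00680183] [[-0.9998688   0.01619839]
 [ 0.01619839  0.9998688 ]]
```

```bash
T='{"travel":[525,-432,-30],"roll":-77}'; python3 -m handwheel '[{"travel":[525,-432,-30],"roll":-77},{"travel":[525,-432,-30],"roll":-77},{"travel":[525,-432,-30],"roll":-77},{"travel":[525,-432,-30],"roll":-77},{"travel":[525,-432,-30],"roll":-77},{"travel":[525,-432,-30],"roll":-77},{"travel":[525,-432,-30],"roll":-77},{"travel":[525,-432,-30],"roll":-77},{"travel":[525,-432,-30],"roll":-77},{"travel":[525,-432,-30],"roll":-77},{"travel":[525,-432,-30],"roll":-77},{"travel":[525,-432,-30],"roll":-77},{"travel":[525,-432,-30],"roll":-77},{"travel":[525,-432,-30],"roll":-77},{"travel":[525,-432,-30],"roll":-77},{"travel":[525,-432,-30],"roll":-77},{"travel":[525,-432,-30],"roll":-77},{"travel":[525,-432,-30],"roll":-77},{"travel":[525,-432,-30],"roll":-77},{"travel":[525,-432,-30],"roll":-77}]' 100 30
python3 - <<'E'
from h import *
import pickle
s=arm.snapshot("wrist");pickle.dump(s,open("w.pkl","wb"));save(s,"c.png",k=1.4)
st=arm.read_state();print(st["qpos"],st["ee_pos"],st["ee_rot"]);print(s["position"],rot(s).round(3).tolist(),s["fx"])
c=cloud(s).reshape(-1,3);m=(c[:,2]>.1)&(c[:,2]<.175)&(np.hypot(c[:,0]-.549,c[:,1]+.049)<.06)
q=c[m];print(len(q))
t=q[q[:,2]>q[:,2].max()-.008]
for q in(q,t):
  print(len(q),q.mean(0).round(4),q.min(0).round(4),q.max(0).round(4),cv2.minAreaRect((q[:,:2]*1000).astype(np.float32)))
E
```

```text
time_s: 1.77
ee_pos: [0.5486, -0.0496, 0.4342]
ee_rot: [0.709, 0.705, -0.001, -0.0]
force: [-0.4, 0.3, 0.3]
opening: 0.0858
finger_force: 0.0
[-1.83852832e-01 -1.32514062e-02  1.58368339e+00 -4.78300990e-04
  1.57193815e+00 -1.76575915e-01] [ 0.54848413 -0.05000756  0.43436931] [ 7.09674927e-01  7.04529127e-01 -4.17837188e-04 -1.83644621e-04]
[0.54980807 0.03471982 0.40388103] [[1.0, -0.007, -0.004], [-0.007, -0.945, -0.326], [-0.001, 0.326, -0.945]] 337.5244448396544
609
609 [ 0.5486 -0.0416  0.1505] [ 0.5421 -0.0575  0.1006] [ 0.5547 -0.0336  0.164 ] ((548.3759765625, -45.653717041015625), (24.105613708496094, 9.972776412963867), 80.49058532714844)
390 [ 0.5484 -0.0447  0.1614] [ 0.5426 -0.0575  0.1562] [ 0.5542 -0.0339  0.164 ] ((548.3408203125, -45.78825378417969), (23.817106246948242, 9.933182716369629), 80.70580291748047)
```

View pics/c.png

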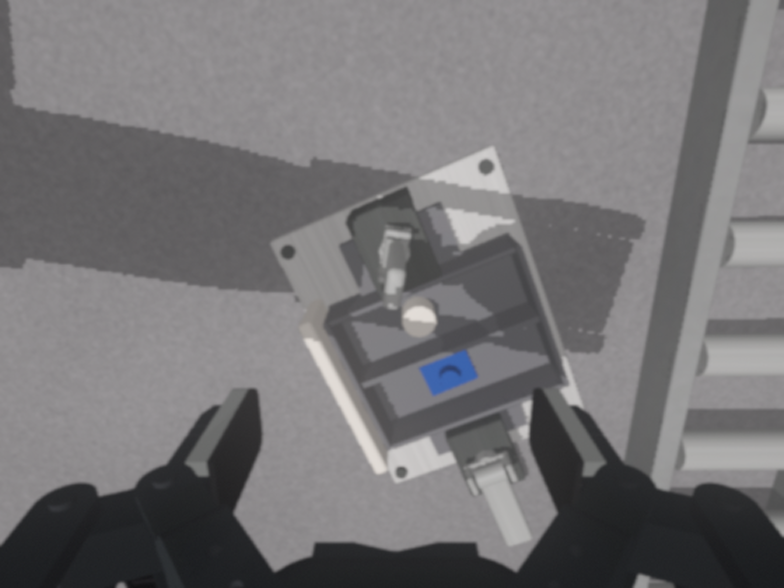

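The wrist view shows the open blade running from the head at (397,230) to the tip at (393,300). The closed clamp's lever points outward at (510,510). The depth fit puts the blade centre at (0.5484, -0.0457), with its width at 80.6°. I'll go down and grip.

```bash
python3 -m handwheel '[{"travel":[4,0,40],"roll":7},{"travel":[4,0,80],"roll":9},{"travel":[4,0,110],"roll":9},{"travel":[4,0,135],"roll":9},{"travel":[4,0,144],"roll":9},{"travel":[4,0,144],"roll":9},{"travel":[4,0,144],"roll":9}]' 100 30
python3 -m handwheel '[{"travel":[0,0,0],"roll":0},{"travel":[0,0,0],"roll":0},{"travel":[0,0,0],"roll":0},{"travel":[0,0,0],"roll":0},{"travel":[0,0,0],"roll":0},{"travel":[0,0,0],"roll":0},{"travel":[0,0,0],"roll":0},{"travel":[0,0,0],"roll":0}]' 0 35
python3 - <<'E'
from h import *
st=arm.read_state();print({k:np.round(v,4) for k,v in st.items()})
import pickle
s=pickle.load(open("w.pkl","rb"));save(s,"d.png",(230,130,330,240),5)
E
```

```text
time_s: 2.4
ee_pos: [0.5491, -0.0458, 0.2916]
ee_rot: [0.763, 0.647, 0.0, 0.0]
force: [-0.5, -1.3, 1.5]
opening: 0.0852
finger_force: 0.0
time_s: 3.07
ee_pos: [0.5487, -0.0448, 0.291]
ee_rot: [0.762, 0.647, -0.001, -0.001]
force: [-5.1, 1.0, 6.9]
opening: 0.0096
finger_force: 39.9
{'time_s': np.float64(3.0667), 'qpos': array([-1.7450e-01,  8.1800e-02,  1.7524e+00, -1.0000e-04,  1.3092e+00,
       -1.1600e-02]), 'dq': array([-0.0022, -0.0012, -0.0003,  0.001 , -0.0016, -0.    ]), 'tau': array([-2.04900e-01, -4.92589e+01, -4.72774e+01,  6.49000e-02,
       -2.14740e+00, -5.70000e-03]), 'ee_pos': array([ 0.5487, -0.0448,  0.291 ]), 'ee_rot': array([ 7.623e-01,  6.472e-01, -6.000e-04, -7.000e-04]), 'force': array([-5.146 ,  0.9965,  6.9154]), 'ft_torque': array([ 0.1575,  1.0753, -0.0068]), 'finger_force': np.float64(39.8827), 'opening': np.float64(0.0096)}
```

View pics/d.png

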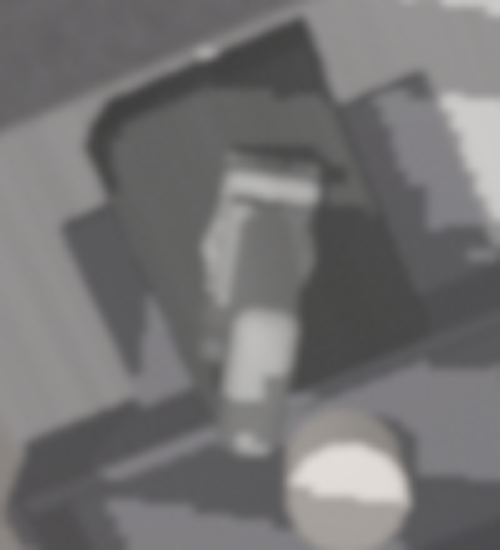

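```bash
cat > r.py <<'E'
from h import *
st=arm.read_state();x,y=st["ee_rot"][:2];print("t",st["time_s"],"yaw",round(2*np.degrees(np.arctan2(y,x)),2),"q6",st["qpos"][5].round(3),"p",st["ee_pos"].round(4),"F",st["force"].round(2),"T",st["ft_torque"].round(3),"tau6",st["tau"][5].round(3),"op",st["opening"].round(4))
E
python3 -m handwheel '[{"travel":[0,0,0],"roll":7},{"travel":[0,0,0.1],"roll":14},{"travel":[0,0,0.2],"roll":21},{"travel":[0,0,0.3],"roll":28},{"travel":[0,0,0.4],"roll":35},{"travel":[0,0,0.5],"roll":42},{"travel":[0,0,0.5],"roll":48},{"travel":[0,0,0.5],"roll":54},{"travel":[0,0,0.5],"roll":60},{"travel":[0,0,0.5],"roll":60},{"travel":[0,0,0.5],"roll":60}]' >/dev/null; python3 r.py
python3 -m handwheel '[{"travel":[0,0,0],"roll":3},{"travel":[0,0,0],"roll":6},{"travel":[0,0,0],"roll":6}]' >/dev/null; python3 r.py
```

```text
Traceback (most recent call last):
  File "r.py", line 2, in <module>
    st=arm.read_state();x,y=st["ee_rot"][:2];print("t",st["time_s"],"yaw",round(2*np.degrees(np.arctan2(y,x)),2),"q6",st["qpos"][5].round(3),"p",st["ee_pos"].round(4),"F",st["force"].round(2),"T",st["ft_torque"].round(3),"tau6",st["tau"][5].round(3),"op",st["opening"].round(4))
                                                                                                                                                                                                                                                               ^^^^^^^^^^^^^^^^^^^
AttributeError: 'float' object has no attribute 'round'
Traceback (most recent call last):
  File "r.py", line 2, in <module>
    st=arm.read_state();x,y=st["ee_rot"][:2];print("t",st["time_s"],"yaw",round(2*np.degrees(np.arctan2(y,x)),2),"q6",st["qpos"][5].round(3),"p",st["ee_pos"].round(4),"F",st["force"].round(2),"T",st["ft_torque"].round(3),"tau6",st["tau"][5].round(3),"op",st["opening"].round(4))
                                                                                                                                                                                                                                                               ^^^^^^^^^^^^^^^^^^^
AttributeError: 'float' object has no attribute 'round'
```

```bash
sed -i 's/st\["opening"\].round(4)/round(st["opening"],4)/' r.py; python3 r.py
for i in 1 2; do python3 -m handwheel '[{"travel":[0,0,0],"roll":3},{"travel":[0,0,0],"roll":6},{"travel":[0,0,0],"roll":6}]' >/dev/null; python3 r.py; done
```

```text
t 4.2333 yaw 14.69 q6 1.14 p [ 0.5492 -0.0455  0.2905] F [-1.06 -5.03  3.68] T [-1.059  0.318 -0.031] tau6 1.107 op 0.0099
t 4.4833 yaw 8.68 q6 1.244 p [ 0.5492 -0.0456  0.2905] F [-1.9  -6.46  3.04] T [-1.16   0.315 -0.046] tau6 1.11 op 0.0094
t 4.7333 yaw 2.67 q6 1.349 p [ 0.5492 -0.0457  0.2905] F [-1.2  -6.8   2.99] T [-1.3    0.298 -0.021] tau6 1.111 op 0.0095
```

```bash

for i in 1 2 3 4; do python3 -m handwheel '[{"travel":[0,0,0],"roll":3},{"travel":[0,0,0.1],"roll":6},{"travel":[0,0,0.1],"roll":6}]' >/dev/null; python3 r.py; done
```

```text
t 4.9833 yaw -3.31 q6 1.454 p [ 0.5491 -0.0458  0.2905] F [-1.76 -7.32  4.02] T [-1.433  0.382  0.174] tau6 1.325 op 0.0094
t 5.2333 yaw -9.31 q6 1.558 p [ 0.5491 -0.0459  0.2904] F [-3.12 -7.65  3.33] T [-1.558  0.49   0.247] tau6 1.361 op 0.0095
t 5.4833 yaw -15.31 q6 1.663 p [ 0.5491 -0.046   0.2904] F [-3.24 -8.32  5.36] T [-1.709  0.611  0.218] tau6 1.399 op 0.0096
t 5.7333 yaw -21.3 q6 1.768 p [ 0.5491 -0.046   0.2904] F [-2.68 -7.95  5.8 ] T [-1.769  0.678  0.302] tau6 1.437 op 0.0094
```

The tau6 reading jumped between yaw +2.7° and -3.3°, then rose at 0.35 Nm/rad. That puts the bolt about 0.35–0.39 rad past touch, so it's snug and I stop turning. Next I release, go up, and come down with shut fingers behind the blade.

```bash
python3 -m handwheel '[{"travel":[0,0,0],"roll":0},{"travel":[0,0,0],"roll":0},{"travel":[0,0,0],"roll":0},{"travel":[0,0,0],"roll":0},{"travel":[0,0,-25],"roll":0},{"travel":[0,0,-60],"roll":0},{"travel":[0,0,-75],"roll":0},{"travel":[0,0,-75],"roll":0}]' 100; python3 r.py
python3 - <<'E'
from h import *
s=arm.snapshot("wrist")
c=cloud(s).reshape(-1,3);q=c[(c[:,2]>.145)&(c[:,2]<.17)&(np.hypot(c[:,0]-.549,c[:,1]+.046)<.03)]
print(len(q),q.max(0),cv2.minAreaRect((q[:,:2]*1000).astype(np.float32)))
E
python3 -m handwheel '[{"travel":[-4,25,0],"roll":0},{"travel":[-9,45,0],"roll":0},{"travel":[-9,45,0],"roll":0},{"travel":[-9,45,0],"roll":0},{"travel":[-9,45,0],"roll":0},{"travel":[-9,45,0],"roll":0},{"travel":[-9,45,20],"roll":0},{"travel":[-9,45,48],"roll":0},{"travel":[-9,45,48],"roll":0},{"travel":[-9,45,48],"roll":0}]' 0; python3 r.py
```

```text
time_s: 6.4
ee_pos: [0.5505, -0.0449, 0.3699]
ee_rot: [0.983, -0.185, 0.004, -0.0]
force: [0.8, 0.1, 0.7]
opening: 0.0854
finger_force: 0.0
t 6.4 yaw -21.28 q6 1.768 p [ 0.5505 -0.0449  0.3699] F [0.75 0.13 0.66] T [-0.011 -0.045 -0.055] tau6 0.023 op 0.0854
730 [ 0.56049204 -0.03857884  0.16331896] ((548.6776733398438, -46.29872131347656), (9.792293548583984, 23.32968521118164), 68.82215881347656)
time_s: 7.28
ee_pos: [0.5237, -0.0828, 0.3151]
ee_rot: [0.983, -0.185, -0.002, -0.0]
force: [0.4, 0.6, 0.4]
opening: -0.0002
finger_force: 0.0
t 7.2833 yaw -21.3 q6 1.689 p [ 0.5237 -0.0828  0.3151] F [0.41 0.56 0.35] T [ 0.026 -0.022 -0.016] tau6 0.003 op -0.0002
```

```bash
python3 -m handwheel '[{"travel":[0,-10,0],"roll":0},{"travel":[0,-20,0],"roll":0},{"travel":[0,-22,0],"roll":0},{"travel":[0,-24,0],"roll":0},{"travel":[0,-24,0],"roll":0}]'>/dev/null; python3 r.py
python3 -m handwheel '[{"travel":[0,-3,0],"roll":0},{"travel":[0,-6,0],"roll":0},{"travel":[0,-6,0],"roll":0}]'>/dev/null; python3 r.py
```

```text
t 7.7 yaw -21.29 q6 1.734 p [ 0.5336 -0.0607  0.3178] F [-0.11 -0.82  1.3 ] T [-0.091 -0.024  0.008] tau6 0.109 op -0.0003
t 7.95 yaw -21.36 q6 1.745 p [ 0.5355 -0.0558  0.3174] F [-1.65 -4.63  3.67] T [-0.641  0.295  0.041] tau6 0.125 op -0.0002
```

```bash
for i in 1 2; do python3 -m handwheel '[{"travel":[0,-3,0],"roll":0},{"travel":[0,-6,0],"roll":0},{"travel":[0,-6,0],"roll":0}]'>/dev/null; python3 r.py;done
python3 - <<'E'
import numpy as np
for d in range(0,91,10):
    t=np.radians(d);s=57;print(d,(s*np.sin(t)-5*np.cos(t)).round(1),(s*np.cos(t)+5*np.sin(t)).round(1))
E
```

```text
t 8.2 yaw -21.36 q6 1.756 p [ 0.5375 -0.0502  0.3171] F [-1.64 -4.05  4.45] T [-0.607  0.252  0.047] tau6 0.125 op 0.0001
t 8.45 yaw -21.36 q6 1.767 p [ 0.5395 -0.0446  0.3165] F [-0.8  -5.13  0.92] T [-0.767  0.192 -0.022] tau6 0.116 op 0.0
0 -5.0 57.0
10 5.0 57.0
20 14.8 55.3
30 24.2 51.9
40 32.8 46.9
50 40.5 40.5
60 46.9 32.8
70 51.9 24.2
80 55.3 14.8
90 57.0 5.0
```

```bash
python3 -m handwheel '[{"travel":[0,-4,1],"roll":0},{"travel":[0,-8,2],"roll":0},{"travel":[0,-12,3.5],"roll":0},{"travel":[0,-17,5],"roll":0},{"travel":[0,-22,7],"roll":0},{"travel":[0,-26,10],"roll":0},{"travel":[0,-30,13],"roll":0},{"travel":[0,-33.5,16.5],"roll":0},{"travel":[0,-33.5,16.5],"roll":0}]'>/dev/null; python3 r.py
python3 - <<'E'
from h import *
s=arm.snapshot("scene");save(s,"e.png",(215,170,335,320),4)
E
```

```text
t 9.2 yaw -21.34 q6 1.827 p [ 0.5518 -0.013   0.3001] F [-3.03 -2.71  6.37] T [-0.52   0.406 -0.028] tau6 0.142 op 0.0002
```

View pics/e.png

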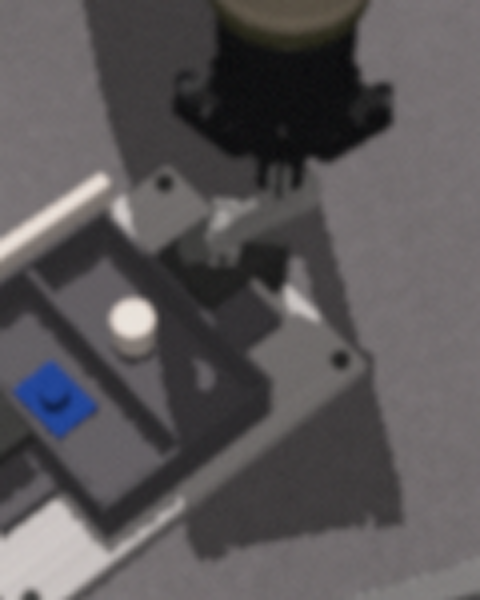

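The lever is folding outward: its head is at (222,225) and its tip at (315,190), with the fingers on top at (280,180). I carry on along the arc.

```bash
python3 -m handwheel '[{"travel":[0,-3.5,3.5],"roll":0},{"travel":[0,-6.5,7.5],"roll":0},{"travel":[0,-9.5,12],"roll":0},{"travel":[0,-11.5,16.5],"roll":0},{"travel":[0,-13,21],"roll":0},{"travel":[0,-14.5,26],"roll":0},{"travel":[0,-15,31],"roll":0},{"travel":[0,-15.5,35],"roll":0},{"travel":[0,-15.5,35],"roll":0},{"travel":[0,-15.5,35],"roll":0}]'>/dev/null; python3 r.py
```

```text
t 10.0833 yaw -21.31 q6 1.853 p [0.5579 0.0026 0.2663] F [-1.11  6.84  8.93] T [1.184 0.197 0.003] tau6 0.029 op 0.0002
```

```bash
for i in 1 2 3; do python3 -m handwheel '[{"travel":[0,0,1],"roll":0},{"travel":[0,0,1.5],"roll":0},{"travel":[0,0,1.5],"roll":0}]'>/dev/null; python3 r.py;done
```

```text
t 10.3333 yaw -21.31 q6 1.853 p [0.558  0.0026 0.2652] F [-1.07  7.14 10.75] T [1.202 0.379 0.032] tau6 0.023 op -0.0
t 10.5833 yaw -21.31 q6 1.853 p [0.5581 0.0027 0.2637] F [-2.17  8.08 11.09] T [ 1.288  0.298 -0.023] tau6 0.026 op 0.0001
t 10.8333 yaw -21.32 q6 1.853 p [0.5581 0.0027 0.2624] F [-2.53  6.6  12.1 ] T [ 1.282  0.377 -0.013] tau6 0.001 op 0.0
```

```bash
for i in 1 2 ; do python3 -m handwheel '[{"travel":[0,0,0.5],"roll":0},{"travel":[0,0,1],"roll":0},{"travel":[0,0,1],"roll":0}]'>/dev/null; python3 r.py;done
```

```text
t 11.0833 yaw -21.31 q6 1.853 p [0.5582 0.0027 0.2615] F [-1.76  6.92 11.83] T [1.222 0.371 0.039] tau6 -0.002 op 0.0
t 11.3333 yaw -21.31 q6 1.853 p [0.5582 0.0027 0.2606] F [-2.34  7.08 13.19] T [1.282 0.401 0.04 ] tau6 -0.005 op 0.0004
```

```bash
for i in 1 2 3 ; do python3 -m handwheel '[{"travel":[0,0,0.5],"roll":0},{"travel":[0,0,1],"roll":0},{"travel":[0,0,1],"roll":0}]'>/dev/null; python3 r.py;done
python3 - <<'E'
from h import *
s=arm.snapshot("side");save(s,"f.png",(240,150,360,260),5)
E
```

```text
t 11.5833 yaw -21.31 q6 1.853 p [0.5583 0.0027 0.2599] F [-3.45  7.94 15.79] T [ 1.212  0.651 -0.045] tau6 -0.012 op -0.0001
t 11.8333 yaw -21.31 q6 1.853 p [0.5583 0.0027 0.2593] F [-5.18  8.44 18.11] T [1.268 0.865 0.014] tau6 -0.018 op -0.0002
t 12.0833 yaw -21.31 q6 1.853 p [0.5585 0.0027 0.2587] F [-4.8   7.85 20.75] T [ 1.232  0.947 -0.022] tau6 -0.025 op 0.0
```

View pics/f.png

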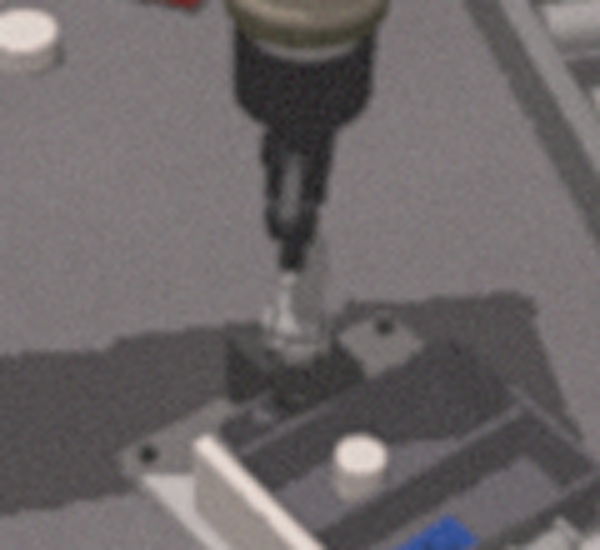

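```bash
python3 -m handwheel '[{"travel":[0,0,-10],"roll":0},{"travel":[0,0,-40],"roll":0},{"travel":[-20,50,-80],"roll":0},{"travel":[-20,50,-120],"roll":0},{"travel":[-20,50,-150],"roll":0},{"travel":[-20,50,-150],"roll":0},{"travel":[-20,50,-150],"roll":0}]'>/dev/null; python3 r.py
python3 - <<'E'
from h import *
s=arm.snapshot("wrist");save(s,"g.png",k=1.4)
c=cloud(s).reshape(-1,3);h=np.array([.363,.932]);x=np.array([.932,-.363]);d=c[:,:2]-[.5488,-.046]
H=d@h;X=d@x
for lo in range(0,85,8):
    q=(H>lo/1e3)&(H<lo/1e3+.008)&(abs(X)<.03)&(c[:,2]>.075)
    if q.sum()>3: print(lo,q.sum(),np.median(c[q,2]).round(4),X[q].min().round(4),X[q].max().round(4))
q=(c[:,2]>.075)&(c[:,2]<.1)&(H>.015)&(H<.09)&(abs(X)<.03);print(cv2.minAreaRect((c[q,:2]*1000).astype(np.float32)))
E
```

```text
t 12.7167 yaw -21.37 q6 1.772 p [ 0.5214 -0.0384  0.4102] F [ 0.45 -1.11 -0.31] T [ 0.022 -0.061  0.05 ] tau6 -0.065 op -0.0003
0 4456 0.2973 -0.03 0.0207
8 3322 0.3097 -0.0209 0.0178
16 1862 0.2925 -0.03 0.0111
24 2157 0.2972 -0.03 0.0109
32 3201 0.3093 -0.0297 0.0107
40 2038 0.3128 -0.0203 0.0106
48 1098 0.3165 -0.0167 0.0105
56 293 0.0904 -0.0173 0.0104
64 257 0.0902 -0.0131 0.0103
72 83 0.0898 -0.013 0.0101
((563.7352294921875, -3.299419403076172), (60.42323303222656, 24.4449462890625), 69.60027313232422)
```

View pics/g.png

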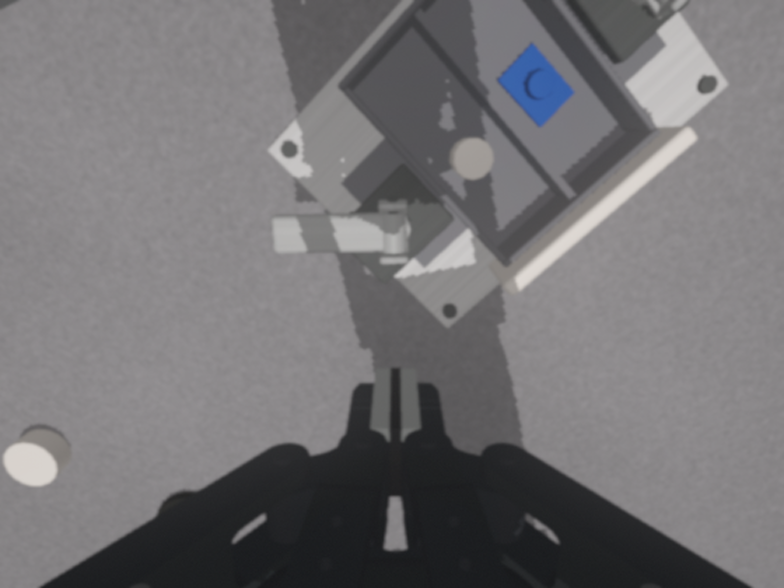

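The lever lies flat at (330,235), its bearing unchanged at about 69°. I'll check its slope accurately.

```bash
python3 - <<'E'
from h import *
h=np.array([.363,.932]);x=np.array([.932,-.363])
for n in("wrist","scene"):
    s=arm.snapshot(n);c=cloud(s).reshape(-1,3);d=c[:,:2]-[.5488,-.046];H=d@h;X=d@x
    q=(H>.022)&(H<.072)&(abs(X+.001)<.009)&(abs(c[:,2]-.089)<.008);print(n,q.sum(),np.polyfit(H[q],c[q,2],1),c[q,2].std())
    q2=(H>.015)&(H<.09)&(abs(X)<.03)&(abs(c[:,2]-.089)<.008);print(cv2.minAreaRect((c[q2,:2]*1000).astype(np.float32)))
    # closed reference lever + plate flatness
    d=c[:,:2]-[.622,-.232]
E
```

```text
wrist 1203 [-0.00092445  0.09046555] 0.000719274728615343
((563.80908203125, -3.3338623046875), (60.01343536376953, 24.29715919494629), 69.6694107055664)
scene 122 [-0.01099625  0.09019156] 0.0016996653190181263
((565.8322143554688, -4.151218414306641), (59.549095153808594, 26.289752960205078), 70.4625015258789)
```

```bash
python3 -c "
from plant import arm
print(arm.finish_job())"
```

```text
the job is handed in; nothing more can be done
None
```

The loose bolt is snugged to an estimated 0.35–0.39 rad past first bite, at or just over the advised 0.2–0.35 and below the 0.55 overtightening limit. Its lever is folded flat, the gripper is clear of everything, nothing else was deliberately moved, and the job is handed in at about 13 s.

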